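Pack and check a kit of electrical parts

ROBOT

A 6-joint arm with a two-finger parallel gripper is mounted at the origin on the work surface. World frame = base frame: x ahead of the robot, y to its left, z up, the work surface at z = 0. Lengths are in m, angles in degrees, forces in N, time in s.
With the tool pointing down it reaches from about 0.4 to 0.825 m from the base axis. Payload 7 kg.
Tool frame: the origin (TCP) lies midway between the tips of the shut fingers; the grasp point (between the pads) lies 19 mm behind it; y points along the fingers, z is the direction in which the jaws open and shut, and the axes are right-handed (so a half turn about y gives the same grasp; the last joint's range is limited). The gripper opens to 88 mm and grips with 3 to 60 N. Pads are 19 mm wide; open, the fingers measure 130 mm over their backs; the gripper's body (78 mm by 193 mm) begins 47 mm behind the grasp point.
Start: joints at [81.71, 20.546, 0.682, 0, -70.136, -16.507], TCP at [0.283, 0.613, 0.227] pointing down, gripper open.
Joint ranges: [-176.03, 176.03], [-82.01, 121.73], [-58.28, 71.71], [-173.87, 95.51], [-174.79, -0.11], [-173.66, 173.66]. Speed limits (degrees/s): [136.94, 136.94, 172.46, 180, 180, 180].

INTERFACE

Orientations are given as [roll, pitch, yaw] about the fixed x, y, z axes, in that order (R = Rz(yaw) Ry(pitch) Rx(roll)).
In Python, from plant import ctrl gives the robot as it stands.
- The arm moves only by the tool step_arm, never from a script. Its argument "rows" is a list that holds one entry, the list of rows, each a list of 7 numbers: the gripper command: -1 is shut, 1 is fully open, values between are in proportion, then the shift along the world's x, y, z in cm, then the turn, a rotation vector about the world's x, y, z in degrees. In form: [[[fingers, tx, ty, tz, rx, ry, rz], ...]]. A call has 1 to 12 rows; each row shifts and turns the commanded pose from where the row before left it; what a row does not reach is not made up. A row lasts 1/8 s, in which the tool goes at most 62.5 mm and 10.7 degrees, less where a joint would pass 70% of its speed; a pose out of reach is approached as far as the arm can. A call is refused whole if a number of a shift passes 6.25 or a number of a turn 10.7, either way. A call with a gripper value outside its range is refused whole. The fingers move at their own pace and stop on an object; the grip force is fixed at half the most. Time passes only in rows, so rows that do not move let the fingers close. It gives the time, the measured TCP pose, the force and the opening at its end, in the units of the state.
- ctrl.get_obs(): the state, without advancing time (a new reading comes with each control period).
- ctrl.snapshot(name): name is "scene" or "top" or "wrist"; returns the picture (480x640x3 uint8, blue, green, red); there is no depth.
- ctrl.camera_params(name): a dict with "vertical_fov" (degrees; the focal length in pixels is half the picture's height over the tangent of half this angle, whatever the lens; pixels are square), "cx", "cy" (the principal point, pixels), "rvec" (rotation vector, rad) and "tvec" (3), from world to camera coordinates, as OpenCV has them. Camera axes: x right, y down, z forward; pixel columns grow to the right and rows downward; lengths in m; the calibration is good to about 2 mm. A picture is of the moment at which its call begins: read the wrist's pose just before it. camera_params takes no time and is no camera call; for the wrist camera it gives the pose at the moment of the call.
- ctrl.close_job(): hands the job in, once; it reports no verdict.
The state is a dict: "clock": time; "joint_pos": joint angles; "qvel": joint speeds; "tau": joint torques, N m; "tool_pos": TCP position; "orientation": TCP orientation; "force": force on the tool from outside, world axes, zero at the start; "moment": the same for the moment, N m; "opening": finger opening in m.
Only numpy, scipy, OpenCV 4.12 (cv2) and the standard library are available. Lean on these libraries where they do the work, as an engineer would, in place of code of your own. Each camera call takes 0.05 s, during which the arm holds its last target. There are 200 camera calls.

TASK

Pack all the loose electrical parts that are on the bench (the transformer and whichever of the receptacle, relay, capacitor, jar and contactor are there) into the narrow aluminium tray, in one row, each standing upright on its floor and pushed close up against its neighbour. Then check the transformer: stand the bridge gauge on the bench astride the tray so that its sprung foot rests on the transformer, let go of it and leave it for a second to read. Finally put the gauge back upright in the middle of its rubber pad, leaving the tools and the other things on the bench alone.

Things in the scene. Friction and masses are not known exactly. Their poses are not given: they have to be found in the camera images.
- transformer: iron-cored transformer block, dark steel plates above and below a copper winding; 48 along its x, 44 along its y, 50 tall, solid. Origin at the centre of its underside, z up. Always present.
- receptacle: white duplex socket outlet standing on its end, two socket faces on its -x side; 28 along its x, 34 along its y, 68 tall, solid. Origin at the centre of its underside, z up. May be absent.
- relay: square relay, black base and clear cover; 40 along its x, 40 along its y, 48 tall, solid. Origin at the centre of its underside, z up. May be absent.
- capacitor: round plain aluminium capacitor can (diameter 42), two 4 mm terminal stubs on top; 42 along its x, 42 along its y, 48 tall, solid. Origin at the centre of its underside, z up. May be absent.
- jar: round clear jar of brass screws with a white cap (diameter 36, closed, straight-sided); 36 along its x, 36 along its y, 56 tall, solid. Origin at the centre of its underside, z up. May be absent.
- contactor: grey plastic contactor with screws on top; 30 along its x, 44 along its y, 54 tall, solid. Origin at the centre of its underside, z up. May be absent.
- kit_box: long narrow open aluminium tray, fixed to the bench: outside 246 long (its x) by 58 wide (its y) by 24 high, walls and floor 4 thick, so 238 x 50 inside; it holds one row of parts, which stand up well above its walls. Origin at the centre of its underside. All six parts in a row with the x of each along the tray come to 224 mm.
- gauge: loose bridge gauge, 0.35 kg, 150 tall: two steel legs, each 40 (x) by 12 (y) by 88 tall, with 80 clear between them along y (104 over all); on them an aluminium bridge from 88 to 102 high; on its middle a black grip block 26 (x) by 22 (y), from 102 to 150 high. Origin at bench level midway between the legs, z up.
- gauge_foot (a joint): the sprung foot of the gauge, a steel disc of 18 mm diameter hanging midway between the legs: at 0 (its rest) its underside is 42 mm above the feet of the legs; pushed up it reads up to 0.030 m (0.6 N at 0, growing 50 N/m), so it reads about 0.012 on the transformer in the tray with the gauge standing on the bench.
- gauge_plate: black rubber rest pad of the gauge, fixed, 66 (x) by 120 (y) by 4 thick; the gauge starts standing centred on it, legs along y. Origin at the centre of its underside.
- screwdriver: screwdriver lying on the bench, about 200 long; bystander, origin about its middle.
- pliers: blue-handled pliers lying on the bench, about 165 long, 14 high; bystander, origin at the pivot.
- tape: roll of black tape lying flat, 60 diameter, 19 high; bystander, origin at the centre of its underside.
- pen: black marker lying on the bench, 130 long, 12 high; bystander, origin about its middle.
- knife: utility knife lying on the bench, 135 long, 18 high; bystander, origin about its middle.
Mind the look-alikes: they are no part of the job. Leave any green or purple look-alike of the transformer alone.

How it is judged:
By the outcome, as a careful person would: the job done as asked, in the order asked, and still so for the second after the job is handed in, with the robot touching nothing.
Of receptacle, relay, capacitor, jar, contactor only 3 to 5 are there at a start; the rules pass over those that are not, and their reading is None.
At some moment in a run one of transformer, relay, capacitor may be knocked a few centimetres aside while the robot is not near it.
It also fails if it takes over 210 s, if anything falls off the work surface, if the arm or the gripper's body presses on something with over 40 N, if the wrist force passes 120 N, or if a joint passes its speed limit or range.

## Working session

There is one attempt and no reset: what is moved stays moved. The work goes in short steps, Python scripts to look and compute and a tool call to move; the robot and the scene stay as the last step left them, time stands still between calls to the robot, and variables do not carry over. Pictures are saved under pics/ and viewed, about 12 in all and at most 16, crops included, and the job is handed in when it is done.

Besides the shell and the picture viewer there is one more tool, called after ">>>" as name(argument=value, ...), one argument or row to a line, values as JSON. step_arm: Moves the arm, as the interface text tells. Its arguments: {"type":"object","properties":{"rows":{"type":"array"}},"required":["rows"]}

```bash
mkdir -p pics; ls; python3 - <<'E'
from plant import ctrl
import cv2
print(ctrl.get_obs())
for n in("top","scene"):
    cv2.imwrite(f"pics/{n}0.png",ctrl.snapshot(n)); print(n,ctrl.camera_params(n))
E
```

```text
pics
{'clock': 0.0, 'joint_pos': array([ 8.17090539e+01,  2.05907477e+01,  6.36338135e-01, -2.16319107e-02,
       -7.01358548e+01, -1.65061778e+01]), 'qvel': array([-0.01038286,  0.13864601, -0.03221554,  0.01490199,  0.00764299,
        0.06213112]), 'tau': array([ 1.38869789e-03, -5.82719314e+01,  2.93048644e+01,  6.99741885e+00,
        6.85591658e-03, -1.58814692e-04]), 'tool_pos': array([0.2829201 , 0.6123269 , 0.22564517]), 'orientation': array([-8.99076772e+01,  6.15087895e-03,  1.55195515e+02]), 'force': array([ 1.04550573,  0.00377294, -0.00942215]), 'moment': array([-0.02359096, -0.03677161, -0.02415273]), 'opening': 0.0874272411713046}
top {'vertical_fov': 47.5509248782175, 'cx': 308.81294214093924, 'cy': 227.46128490161527, 'rvec': array([ 2.15409441, -2.11055473,  0.16405343]), 'tvec': array([-0.10682181,  0.55558477,  1.33356371])}
scene {'vertical_fov': 54.81940758933199, 'cx': 321.8368353049981, 'cy': 236.77882990734219, 'rvec': array([ 1.9109738 ,  1.70632461, -0.5857406 ]), 'tvec': array([ 0.0571731 , -0.39448502,  1.4145362 ])}
```

View pics/top0.png

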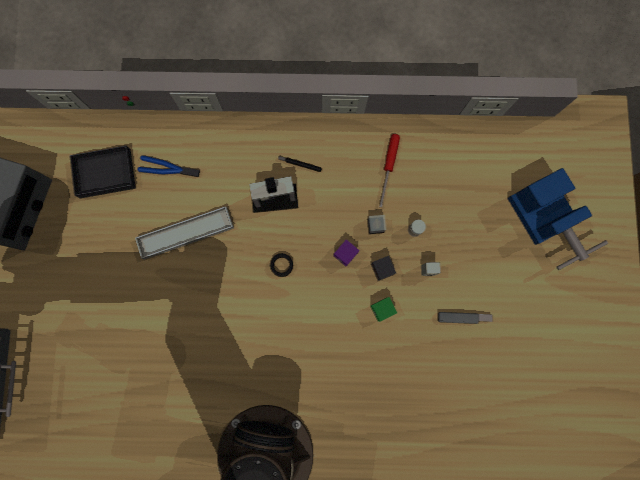

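View pics/scene0.png

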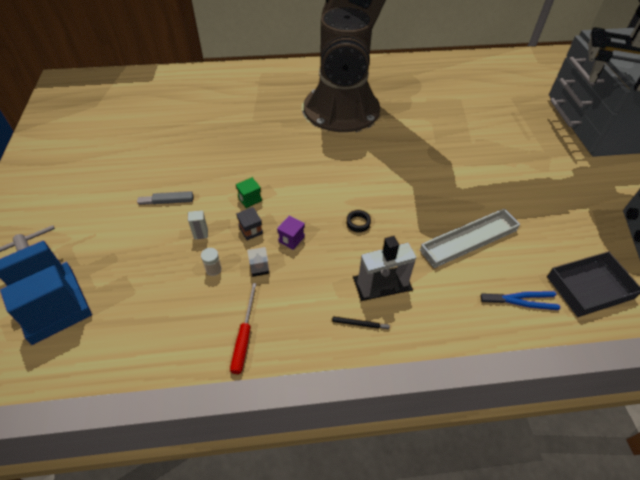

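Top view candidates:
- Transformer: dark block at (383,268). Its look-alikes are purple (346,252) and green (384,309), which I'll leave alone.
- Relay: (377,224).
- White-capped round part: (417,227), either the jar or the capacitor.
- Receptacle: (431,268).
- Tray (185,232), gauge (273,193). The black tray at (103,171) is a look-alike.

I'll check these in a close crop and measure them.

```bash
cat > h.py <<'E'
import numpy as np, cv2
from plant import ctrl
def cam(n):
    p=ctrl.camera_params(n); f=240/np.tan(np.radians(p["vertical_fov"]/2))
    K=np.array([[f,0,p["cx"]],[0,f,p["cy"]],[0,0,1]]); return K,np.array(p["rvec"]),np.array(p["tvec"])
def proj(c,P): return cv2.projectPoints(np.float64(P).reshape(-1,3),c[1],c[2],c[0],None)[0].reshape(-1,2)
def ray(c,uv,z):
    R=cv2.Rodrigues(c[1])[0]; C=-R.T@c[2]
    uv=np.float64(uv).reshape(-1,2); d=(R.T@np.linalg.inv(c[0])@np.c_[uv,np.ones(len(uv))].T).T
    return C+d*((z-C[2])/d[:,2:3])
E
python3 - <<'E'
from h import *
t=cam("top");s=cam("scene")
print("camtop",-cv2.Rodrigues(t[1])[0].T@t[2],"tcp px",proj(t,[.283,.613,.227]))
for n,uv,z in [("transf",(383,267),.05),("relay",(377,222),.048),("round",(417,226),.056),("recept",(431,267),.068),("gaugegrip",(270,184),.15),("tray",(185,232),.024),("purple",(346,251),.05),("green",(384,307),.05),("tape",(282,264),.01),("pad",(274,194),.0)]:
    P=ray(t,uv,z)[0]; print(n,P.round(3),"scene px",proj(s,P).round(0))
A=cv2.imread("pics/top0.png")[200:330,325:450]; B=cv2.imread("pics/scene0.png")[170:285,180:310]
T=cv2.imread("pics/top0.png")[165:265,130:310]
A=cv2.resize(A,(400,400*130//125),interpolation=2);B=cv2.resize(B,(400,416),interpolation=2)
T=cv2.resize(T,(324,180),interpolation=2)
o=np.zeros((600,800,3),np.uint8);o[:416,:400]=A;o[:416,400:]=B;o[418:598,:324]=T
cv2.imwrite("pics/crop1.png",o)
E
```

```text
camtop [ 0.33456145 -0.11026839  1.40512883] tcp px [[-26.6072276  334.18179293]]
transf [ 0.461 -0.282  0.05 ] scene px [[249. 217.]]
relay [ 0.575 -0.267  0.048] scene px [[257. 256.]]
round [ 0.565 -0.367  0.056] scene px [[210. 254.]]
recept [ 0.461 -0.398  0.068] scene px [[196. 216.]]
gaugegrip [ 0.643 -0.003  0.15 ] scene px [[390. 241.]]
tray [0.543 0.223 0.024] scene px [[469. 233.]]
purple [ 0.499 -0.19   0.05 ] scene px [[290. 226.]]
green [ 0.362 -0.285  0.05 ] scene px [[247. 187.]]
tape [ 0.467 -0.028  0.01 ] scene px [[357. 221.]]
pad [ 0.653 -0.001  0.   ] scene px [[383. 288.]]
```

View pics/crop1.png

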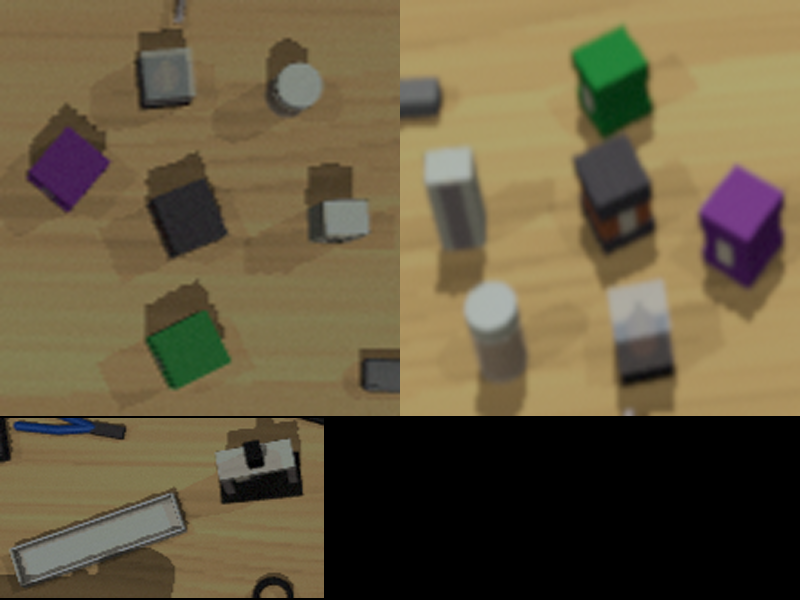

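The crop confirms four parts: the transformer (copper band, dark plates), the relay, the jar (white cap) and the receptacle. The purple and green blocks are the look-alikes. I'll go over the tray first and look from the wrist.

>>> step_arm(
  rows=[
    [[1,3.2,-4.9,0.8,0,0,-5.6],[1,3.2,-4.9,0.8,0,0,-5.6],[1,3.2,-4.9,0.8,0,0,-5.6],[1,3.2,-4.9,0.8,0,0,-5.6],[1,3.2,-4.9,0.8,0,0,-5.6],[1,3.2,-4.9,0.8,0,0,-5.6],[1,3.2,-4.9,0.8,0,0,-5.6],[1,3.2,-4.9,0.8,0,0,-5.6],[1,0,0,0,0,0,0],[1,0,0,0,0,0,0]],
  ],
)

```text
clock: 1.35
tool_pos: [0.539, 0.2204, 0.2901]
orientation: [-90.0, -0.0, 110.4]
force: [-0.1, -0.3, -0.6]
opening: 0.088
```

```bash
python3 - <<'E'
from h import *
o=ctrl.get_obs();print(o["tool_pos"],o["orientation"],o["joint_pos"].round(0))
c=cam("wrist");np.savez("w1.npz",*c);cv2.imwrite("pics/w1.png",ctrl.snapshot("wrist"))
print(-cv2.Rodrigues(c[1])[0].T@c[2], ray(c,[[0,0],[640,0],[640,480],[0,480]],0).round(3))
E
```

```text
[0.53895711 0.22043718 0.29010071] [-8.99560276e+01 -7.97124773e-03  1.10366002e+02] [ 41.  10.  -6.  -0. -75. -21.]
[0.56537245 0.14875272 0.44802441] [[ 0.897  0.153  0.   ]
 [ 0.302 -0.067  0.   ]
 [-0.038  0.453  0.   ]
 [ 0.814  0.767  0.   ]]
```

View pics/w1.png

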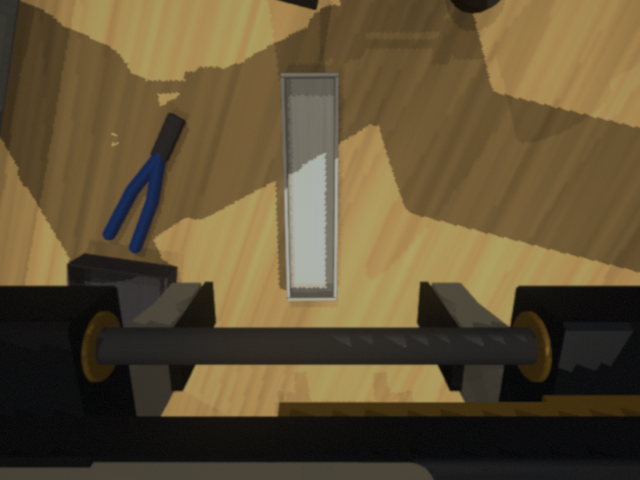

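The wrist view shows the tray, with rim corners at about (281,73), (338,73), (337,300) and (287,300). I'll cast those rays and cross-check them against the top view.

```bash
python3 - <<'E'
from h import *
d=np.load("w1.npz");c=[d[k] for k in d.files]
P=ray(c,[[281,73],[338.5,73],[337.5,300],[287,300]],.024);print(P.round(4))
print("sides",[np.linalg.norm(P[i]-P[(i+1)%4]).round(4) for i in range(4)],"ctr",P.mean(0).round(4))
v=(P[3]+P[2]-P[0]-P[1]);print("ang",np.degrees(np.arctan2(v[1],v[0])))
t=cam("top");im=cv2.imread("pics/top0.png")
for Q in P: print(proj(t,Q).round(1))
# top view parts: contours
hsv=cv2.cvtColor(im,cv2.COLOR_BGR2HSV)
def rect(m,box,z,n):
    M=np.zeros_like(m);x0,y0,x1,y1=box;M[y0:y1,x0:x1]=m[y0:y1,x0:x1]
    M=cv2.morphologyEx(M,cv2.MORPH_OPEN,np.ones((3,3),np.uint8))
    cs=cv2.findContours(M,0,2)[0]
    if not cs: print(n,"none");return
    k=max(cs,key=cv2.contourArea);B=cv2.boxPoints(cv2.minAreaRect(k));W=ray(t,B,z)
    e=W[1]-W[0];f=W[2]-W[1]
    print(n,W.mean(0).round(4),"sz",np.linalg.norm(e).round(3),np.linalg.norm(f).round(3),"ang",np.degrees(np.arctan2(e[1],e[0])).round(1))
low=((hsv[...,1]<60)).astype(np.uint8)*255
bright=((hsv[...,1]<70)&(hsv[...,2]>110)).astype(np.uint8)*255
dark=(hsv[...,2]<65).astype(np.uint8)*255
rect(low,(368,250,402,285),.05,"transf");rect(bright,(362,208,392,238),.048,"relay")
rect(bright,(405,215,430,240),.056,"jar");rect(bright,(420,258,445,280),.068,"recept");rect(bright,(130,200,240,262),.024,"tray")
for q in [(383,268),(377,222),(417,226),(433,267)]: print(hsv[q[1],q[0]])
E
```

```text
[[0.6116 0.1217 0.024 ]
 [0.5586 0.1021 0.024 ]
 [0.4713 0.3303 0.024 ]
 [0.526  0.3505 0.024 ]]
sides [np.float64(0.0565), np.float64(0.2444), np.float64(0.0584), np.float64(0.2443)] ctr [0.5419 0.2262 0.024 ]
ang 110.73542880168468
[[225.4 206.5]]
[[232.1 226.9]]
[[141.3 258.9]]
[[135.  237.5]]
transf [ 0.4595 -0.2832  0.05  ] sz 0.048 0.047 ang -67.1
relay none
jar [ 0.565  -0.3704  0.056 ] sz 0.033 0.031 ang -88.9
recept [ 0.4592 -0.4024  0.068 ] sz 0.034 0.025 ang -88.8
tray [0.5448 0.2217 0.024 ] sz 0.232 0.04 ang -69.4
[120  13  39]
[ 24  24 106]
[ 53  15 135]
[ 50  17 136]
```

>>> step_arm(
  rows=[
    [[1,-1.1,-5.6,0,0,0,7],[1,-1.1,-5.6,0,0,0,7],[1,-1.1,-5.6,0,0,0,7],[1,-1.1,-5.6,0,0,0,7],[1,-1.1,-5.6,0,0,0,7],[1,-1.1,-5.6,0,0,0,7],[1,-1.1,-5.6,0,0,0,7],[1,-1.1,-5.6,0,0,0,7],[1,-1.1,-5.6,0,0,0,7],[1,-1.1,-5.6,0,0,0,7],[1,0,0,0,0,0,0],[1,0,0,0,0,0,0]],
  ],
)

```text
clock: 2.9
tool_pos: [0.4294, -0.3384, 0.2901]
orientation: [-90.0, -0.0, -179.6]
force: [-0.0, -0.3, 0.3]
opening: 0.0878
```

```bash
python3 - <<'E'
from h import *
o=ctrl.get_obs();print(o["tool_pos"],o["orientation"],o["joint_pos"].round(0))
c=cam("wrist");np.savez("w2.npz",*c);cv2.imwrite("pics/w2.png",ctrl.snapshot("wrist"))
E
```

```text
[ 0.42941619 -0.33839161  0.29010984] [-9.00320450e+01 -3.61075510e-02 -1.79604381e+02] [-18.   6. -10.  -0. -74. 108.]
```

View pics/w2.png

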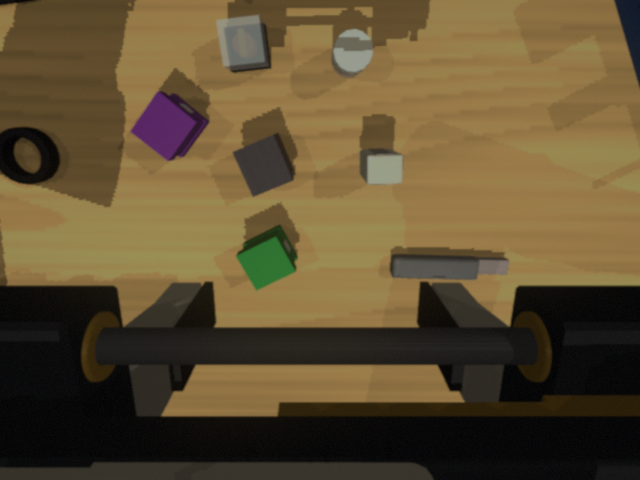

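The wrist view shows:
- Receptacle top: (384,168).
- Transformer top: corners about (234,153), (276,135), (293,178), (257,195).
- Relay top: (242,42).
- Jar cap: (352,51).

Purple is at (168,126), green at (267,260). Next I'll measure the tops.

```bash
cat >> h.py <<'E'
def rect(c,im,box,z,n,f):
    hsv=cv2.cvtColor(im,cv2.COLOR_BGR2HSV);x0,y0,x1,y1=box
    M=np.zeros(im.shape[:2],np.uint8);M[y0:y1,x0:x1]=(f(hsv)*255).astype(np.uint8)[y0:y1,x0:x1]
    M=cv2.morphologyEx(M,cv2.MORPH_OPEN,np.ones((5,5),np.uint8))
    cs=cv2.findContours(M,0,2)[0]
    if not cs: print(n,"none");return
    k=max(cs,key=cv2.contourArea);W=ray(c,k.reshape(-1,2),z)
    r=cv2.minAreaRect((W[:,:2]*1000).astype(np.float32))
    print(n,"ctr",np.round(r[0],1),"sz",np.round(r[1],1),"ang",round(r[2],1),"px",k.reshape(-1,2).mean(0).round(0))
E
python3 - <<'E'
from h import *
d=np.load("w2.npz");c=[d[k] for k in d.files];im=cv2.imread("pics/w2.png")
for n,b,z,f in [("recept",(355,145,415,195),.068,lambda h:(h[...,1]<90)&(h[...,2]>120)),
 ("transf",(225,125,300,202),.05,lambda h:(h[...,1]<60)&(h[...,2]<110)),
 ("relay",(208,5,280,80),.048,lambda h:(h[...,1]<75)&(h[...,2]>100)),
 ("jar",(325,22,380,80),.056,lambda h:(h[...,1]<90)&(h[...,2]>90))]: rect(c,im,b,z,n,f)
B=[cv2.resize(im[y:y+90,x:x+90],(266,266),interpolation=2) for x,y in [(340,130),(220,120),(205,0)]]
cv2.imwrite("pics/crop2.png",np.hstack(B))
E
```

```text
recept ctr [ 458.3 -402.9] sz [27.6 32.1] ang 2.4 px [389. 172.]
transf ctr [ 459.3 -285.8] sz [46.3 43. ] ang 22.7 px [262. 165.]
relay ctr [ 571.3 -268.6] sz [39.7 39. ] ang 6.0 px [240.  40.]
jar ctr [ 562.4 -369.6] sz [36.2 36.5] ang 47.9 px [350.  52.]
```

View pics/crop2.png

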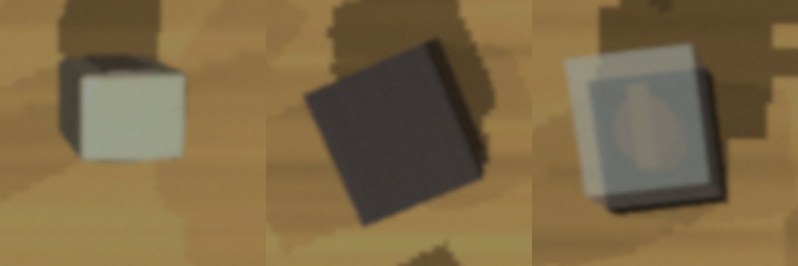

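>>> step_arm(
  rows=[
    [[1,2.9,-5.2,0,0,0,2],[1,0,-1.2,-6,0,0,0],[1,0,0,-6,0,0,0],[1,0,0,-6,0,0,0],[1,0,0,-5,0,0,0],[1,0,0,-3,0,0,0],[1,0,0,0,0,0,0],[-1,0,0,0,0,0,0],[-1,0,0,0,0,0,0],[-1,0,0,0,0,0,0],[-1,0,0,0,0,0,0]],
  ],
)

```text
clock: 4.32
tool_pos: [0.4584, -0.4034, 0.0313]
orientation: [-90.0, 0.1, -177.6]
force: [0.1, 0.1, 0.1]
opening: 0.053
```

>>> step_arm(
  rows=[
    [[-1,0,0,0,0,0,0],[-1,0,0,0,0,0,0],[-1,0,0,0,0,0,0],[-1,0,0,0,0,0,0],[-1,0,0,4,0,0,0],[-1,0,0,6,0,0,0]],
  ],
)

```text
clock: 5.08
tool_pos: [0.4567, -0.4025, 0.1294]
orientation: [-90.2, -0.3, -177.6]
force: [2.0, -1.8, -1.6]
opening: 0.0343
```

>>> step_arm(
  rows=[
    [[-1,0.4,5.9,0.6,0,0,-6],[-1,0.4,6.0,0.6,0,0,-6],[-1,0.4,6.0,0.6,0,0,-6],[-1,0.4,6.0,0.6,0,0,-6],[-1,0.4,6.0,0.6,0,0,-6],[-1,0.4,6.0,0.6,0,0,-6],[-1,0.4,6.0,0.6,0,0,-6],[-1,0.4,6.0,0.6,0,0,-6],[-1,0.5,6.0,0.6,0,0,-6],[-1,0.5,6.0,0.6,0,0,-6],[-1,0.5,6.0,0,0,0,-6],[-1,0.4,5.8,0,0,0,-5.7]],
  ],
)

```text
clock: 6.58
tool_pos: [0.5088, 0.3158, 0.1905]
orientation: [-90.0, -0.0, 110.5]
force: [1.5, 0.1, -0.8]
opening: 0.0342
```

>>> step_arm(
  rows=[
    [[-1,0,0,-5,0,0,0],[-1,0,0,0,0,0,0],[-1,0,0,0,0,0,0]],
  ],
)

```text
clock: 6.95
tool_pos: [0.5096, 0.3134, 0.1417]
orientation: [-90.0, 0.0, 110.7]
force: [0.7, -0.5, -0.5]
opening: 0.034
```

```bash
python3 - <<'E'
from h import *
o=ctrl.get_obs();print(o["tool_pos"],o["orientation"],o["joint_pos"].round(0))
c=cam("wrist");np.savez("w3.npz",*c);cv2.imwrite("pics/w3.png",ctrl.snapshot("wrist"))
E
```

```text
[0.50963632 0.31343183 0.14172664] [-9.00310340e+01  2.93021825e-02  1.10708560e+02] [ 50.  17. -16.   0. -57. -30.]
```

View pics/w3.png

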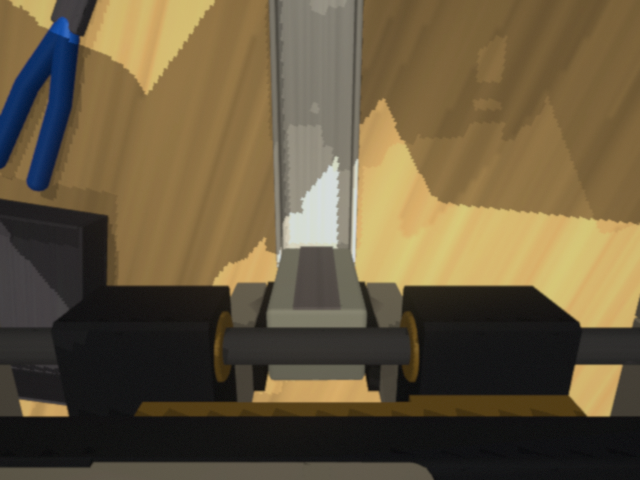

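Receptacle held upright. The tray rim edges run from about (271,50) to (277,245) on the left and (362,50) to (355,245) on the right. I'll compute the lateral offset.

```bash
python3 - <<'E'
from h import *
d=np.load("w3.npz");c=[d[k] for k in d.files];im=cv2.imread("pics/w3.png")
g=cv2.cvtColor(im,cv2.COLOR_BGR2HSV)
for r in (30,90,200,235):
    s=g[r,255:375,1]; low=np.where(s<70)[0]+255; print(r,low.min(),low.max())
    W=ray(c,[[low.min(),r],[low.max()+1,r]],.024)-[.5433,.224,0]
    a=np.radians(110.7);u=np.array([np.cos(a),np.sin(a)]);v=np.array([-u[1],u[0]])
    print("  u",(W[:,:2]@u*1000).round(1),"v",(W[:,:2]@v*1000).round(1))
E
```

```text
30 270 361
  u [-32.7 -32.7] v [-28.4  28.8]
90 272 359
  u [2.4 2.4] v [-28.3  28.6]
200 275 356
  u [74.7 74.7] v [-28.5  28.7]
235 276 355
  u [100.1 100.1] v [-28.5  28.7]
```

Lateral alignment is within 0.2 mm. Placing it now.

>>> step_arm(
  rows=[
    [[-1,0,0,-4,0,0,0],[-1,0,0,-4,0,0,0],[-1,0,0,-1.5,0,0,0],[-1,0,0,-1,0,0,0],[-1,0,0,0,0,0,0],[1,0,0,0,0,0,0],[1,0,0,0,0,0,0],[1,0,0,0,0,0,0],[1,0,0,5,0,0,0],[1,0,0,6,0,0,0],[1,0,0,5,0,0,0]],
  ],
)

```text
clock: 8.38
tool_pos: [0.5093, 0.3139, 0.1983]
orientation: [-90.1, -0.0, 110.7]
force: [0.3, 1.2, -1.6]
opening: 0.0855
```

>>> step_arm(
  rows=[
    [[1,0.5,-6.2,0,0,0,0],[1,0.5,-6.2,0,0,0,0],[1,0.5,-6.2,0,0,0,0],[1,0.5,-6.2,0,0,0,0],[1,0.5,-6.2,0,0,0,0],[1,0.5,-6.2,0,0,0,0],[1,0.5,-6.2,0,0,0,0],[1,0.5,-6.2,0,0,0,0],[1,0.5,-6.2,0,0,0,0],[1,0.5,-6.2,0,0,0,0],[1,0.4,-6.2,0,0,0,0],[1,0,0,0,0,0,0]],
  ],
)

```text
clock: 9.88
tool_pos: [0.5622, -0.3723, 0.1945]
orientation: [-89.9, -0.0, 110.4]
force: [-0.3, 0.9, -0.4]
opening: 0.0878
```

>>> step_arm(
  rows=[
    [[1,0,0,0,0,0,0],[1,0,0,0,0,0,0]],
  ],
)

```text
clock: 10.12
tool_pos: [0.5633, -0.3672, 0.1959]
orientation: [-90.0, 0.0, 110.8]
force: [-0.2, -0.5, 0.6]
opening: 0.0877
```

```bash
python3 - <<'E'
from h import *
t=cam("top");im=ctrl.snapshot("top");cv2.imwrite("pics/top2.png",im)
o=ctrl.get_obs();print(o["tool_pos"],o["orientation"])
c=cam("wrist");im=ctrl.snapshot("wrist");cv2.imwrite("pics/w4.png",im);np.savez("w4.npz",*c)
for n,P in [("jar",(.5624,-.3697,.056)),("recept tray",(.5094,.3138,.072)),("transf",(.459,-.2858,.05)),("relay",(.5713,-.2686,.048))]: print(n,"wrist",proj(c,P).round(0),"top",proj(t,P).round(0))
E
```

```text
[ 0.56338857 -0.36709115  0.19604246] [-9.00265832e+01  1.56395428e-02  1.10791165e+02]
jar wrist [[318. 218.]] top [[418. 227.]]
recept tray wrist [[156. 759.]] top [[143. 242.]]
transf wrist [[396. 347.]] top [[384. 268.]]
relay wrist [[266. 321.]] top [[377. 223.]]
```

View pics/w4.png

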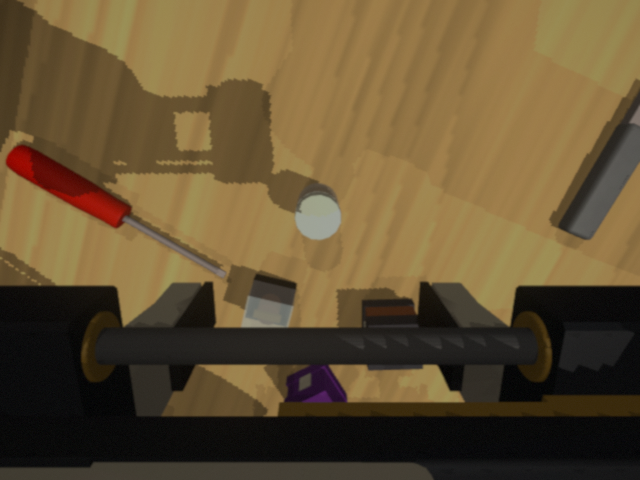

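Jar is at (318,217), as predicted.

>>> step_arm(
  rows=[
    [[1,0,-0.25,-5,0,0,0],[1,0,0,-5,0,0,0],[1,0,0,-4,0,0,0],[1,0,0,-2.6,0,0,0],[-1,0,0,0,0,0,0],[-1,0,0,0,0,0,0],[-1,0,0,0,0,0,0],[-1,0,0,0,0,0,0],[-1,0,0,0,0,0,0],[-1,0,0,0,0,0,0],[-1,0,0,0,0,0,0]],
  ],
)

```text
clock: 11.6
tool_pos: [0.5632, -0.3709, 0.0299]
orientation: [-90.0, 0.0, 110.7]
force: [-0.8, -0.2, 2.1]
opening: 0.0355
```

>>> step_arm(
  rows=[
    [[-1,0,0,0,0,0,0],[-1,0,0,3,0,0,0],[-1,0,0,5,0,0,0],[-1,0,0,5,0,0,0],[-1,0,0,0,0,0,0],[-1,0,0,0,0,0,0]],
  ],
)

```text
clock: 12.35
tool_pos: [0.5626, -0.3703, 0.1588]
orientation: [-90.0, -0.1, 110.7]
force: [0.2, 0.6, -1.7]
opening: 0.0354
```

>>> step_arm(
  rows=[
    [[-1,-0.4,5.9,1.5,0,0,0],[-1,-0.4,5.9,1.5,0,0,0],[-1,-0.4,5.9,1,0,0,0],[-1,-0.4,5.9,0,0,0,0],[-1,-0.4,5.9,0,0,0,0],[-1,-0.4,5.9,0,0,0,0],[-1,-0.4,5.9,0,0,0,0],[-1,-0.4,5.9,0,0,0,0],[-1,-0.4,6,0,0,0,0],[-1,-0.3,6,0,0,0,0],[-1,-0.2,6,0,0,0,0],[-1,0,0,0,0,0,0]],
  ],
)

```text
clock: 13.85
tool_pos: [0.521, 0.2844, 0.1969]
orientation: [-89.8, 0.1, 110.9]
force: [-0.2, -1.5, -1.5]
opening: 0.0352
```

>>> step_arm(
  rows=[
    [[-1,0,0,0,0,0,0],[-1,0,0,0,0,0,0]],
  ],
)

```text
clock: 14.1
tool_pos: [0.5219, 0.28, 0.1988]
orientation: [-89.9, 0.0, 110.6]
force: [0.6, -1.3, -0.9]
opening: 0.0354
```

>>> step_arm(
  rows=[
    [[-1,0,0,-5,0,0,0],[-1,0,0,-5,0,0,0],[-1,0,0,-4,0,0,0],[-1,0,0,-1.5,0,0,0],[-1,0,0,-0.9,0,0,0],[-1,0,0,0,0,0,0],[-1,0,0,0,0,0,0]],
  ],
)

```text
clock: 14.98
tool_pos: [0.5229, 0.2819, 0.037]
orientation: [-90.1, -0.0, 110.7]
force: [1.1, 0.7, -1.6]
opening: 0.0355
```

>>> step_arm(
  rows=[
    [[-1,0,0,-0.25,0,0,0],[-1,-0.05,0.15,0,0,0,0],[-1,-0.05,0.15,0,0,0,0],[-1,0,0,0,0,0,0],[1,0,0,0,0,0,0],[1,0,0,0,0,0,0],[1,0,0,0,0,0,0],[1,0,0,5,0,0,0],[1,0,0,6,0,0,0],[1,0,0,6,0,0,0],[1,0,0,0,0,0,0]],
  ],
)

```text
clock: 16.35
tool_pos: [0.5234, 0.2861, 0.2089]
orientation: [-90.5, -0.2, 110.7]
force: [-0.7, 0.1, -0.1]
opening: 0.0872
```

>>> step_arm(
  rows=[
    [[1,0.5,-5.5,0,0,0,7.5],[1,0.5,-5.5,0,0,0,7.5],[1,0.5,-5.5,0,0,0,7.5],[1,0.5,-5.5,0,0,0,7.5],[1,0.5,-5.5,0,0,0,7.5],[1,0.5,-5.5,0,0,0,7.5],[1,0.5,-5.5,0,0,0,7.5],[1,0.5,-5.5,0,0,0,7.5],[1,0.5,-5.5,0,0,0,7.5],[1,0.4,-5.9,0,0,0,7.8],[1,0,0,0,0,0,0],[1,0,0,0,0,0,0]],
  ],
)

```text
clock: 17.85
tool_pos: [0.5696, -0.2698, 0.2022]
orientation: [-90.0, -0.1, -174.1]
force: [0.8, 0.9, 0.4]
opening: 0.0879
```

```bash
python3 - <<'E'
from h import *
d=np.load("w4.npz");c=[d[k] for k in d.files];print("screw tip",ray(c,[225,272],.005))
t=cam("top");T=ctrl.snapshot("top")
o=ctrl.get_obs();print(o["tool_pos"],o["orientation"])
c=cam("wrist");im=ctrl.snapshot("wrist");np.savez("w5.npz",*c)
p=proj(c,(.5713,-.2686,.048))[0];print(p,proj(c,(.459,-.2858,.05)))
im=im.copy();cv2.circle(im,tuple(int(v) for v in p),2,(0,0,255),-1)
A=np.zeros((480,800,3),np.uint8);A[:,:480]=im[:,80:560];A[:240,480:]=cv2.resize(T[185:305,100:260],(320,240),interpolation=2);A[240:,480:]=cv2.resize(T[200:320,320:480],(320,240),interpolation=2)
cv2.imwrite("pics/w5.png",A);cv2.imwrite("pics/w5r.png",im);cv2.imwrite("pics/top5.png",T)
E
```

```text
screw tip [[ 0.62051212 -0.2791527   0.005     ]]
[ 0.56985907 -0.26913074  0.20253844] [-9.00296078e+01 -4.19941659e-02 -1.74045866e+02]
[315.98230382 214.34605507] [[322.34415642 341.27020404]]
```

View pics/w5.png

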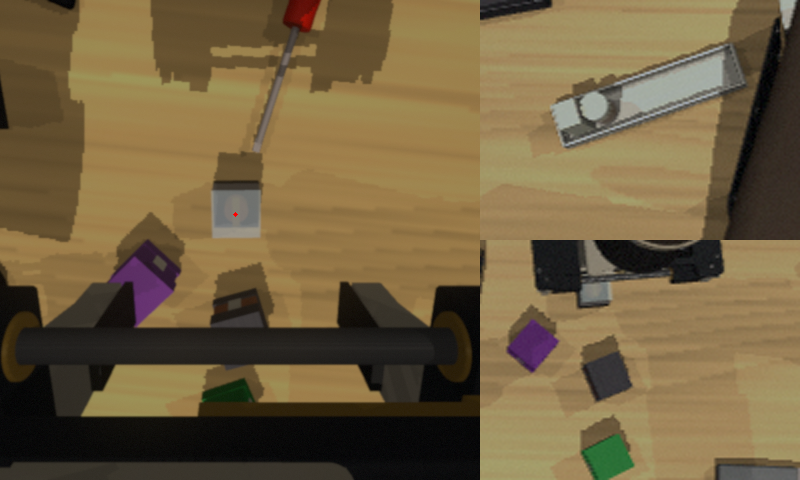

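Relay is where predicted and square to the gripper. The receptacle and jar are standing in the tray, and the transformer is unmoved.

>>> step_arm(
  rows=[
    [[1,0.15,0,-5,0,0,0],[1,0,0,-5,0,0,0],[1,0,0,-4,0,0,0],[1,0,0,-3.5,0,0,0],[-1,0,0,0,0,0,0],[-1,0,0,0,0,0,0],[-1,0,0,0,0,0,0],[-1,0,0,0,0,0,0],[-1,0,0,0,0,0,0],[-1,0,0,0,0,0,0],[-1,0,0,0,0,0,0]],
  ],
)

```text
clock: 19.32
tool_pos: [0.5718, -0.2699, 0.0286]
orientation: [-90.0, 0.0, -174.0]
force: [-0.7, 0.9, 5.3]
opening: 0.0401
```

>>> step_arm(
  rows=[
    [[-1,0,0,3,0,0,0],[-1,0,0,5,0,0,0],[-1,0,0,5,0,0,0],[-1,0,0,4,0,0,0],[-1,0,0,0,0,0,0],[-1,0,0,0,0,0,0]],
  ],
)

```text
clock: 20.08
tool_pos: [0.571, -0.2695, 0.1972]
orientation: [-90.0, -0.1, -174.0]
force: [-0.7, -0.4, -1.8]
opening: 0.0397
```

>>> step_arm(
  rows=[
    [[-1,-0.4,5.15,0,0,0,-7.5],[-1,-0.4,5.15,0,0,0,-7.5],[-1,-0.4,5.15,0,0,0,-7.5],[-1,-0.4,5.15,0,0,0,-7.5],[-1,-0.4,5.15,0,0,0,-7.5],[-1,-0.4,5.15,0,0,0,-7.5],[-1,-0.3,5.15,0,0,0,-7.5],[-1,-0.3,5.15,0,0,0,-7.5],[-1,-0.3,5.15,0,0,0,-7.5],[-1,-0.3,5.1,0,0,0,-7.8],[-1,0,0,0,0,0,0],[-1,0,0,0,0,0,0]],
  ],
)

```text
clock: 21.58
tool_pos: [0.5348, 0.2443, 0.1963]
orientation: [-89.8, 0.1, 110.8]
force: [-0.4, -0.8, -0.9]
opening: 0.04
```

>>> step_arm(
  rows=[
    [[-1,0,0,-4,0,0,0],[-1,0,0,-4,0,0,0],[-1,0,0,0,0,0,0],[-1,0,0,0,0,0,0]],
  ],
)

```text
clock: 22.08
tool_pos: [0.5365, 0.2444, 0.1193]
orientation: [-90.1, 0.0, 110.7]
force: [0.3, -0.5, 0.0]
opening: 0.0399
```

>>> step_arm(
  rows=[
    [[-1,0,0,-4,0,0,0],[-1,0,0,-3,0,0,0],[-1,0,0,-1.2,0,0,0],[-1,0,0,-0.4,0,0,0],[-1,0,0,0,0,0,0],[-1,0,0,0,0,0,0]],
  ],
)

```text
clock: 22.82
tool_pos: [0.5362, 0.2453, 0.0333]
orientation: [-90.1, -0.0, 110.7]
force: [0.1, 0.8, -0.8]
opening: 0.0396
```

>>> step_arm(
  rows=[
    [[-1,0,0,-0.1,0,0,0],[-1,-0.05,0.15,0,0,0,0],[-1,-0.05,0.15,0,0,0,0],[-1,-0.05,0.15,0,0,0,0],[-1,0,0,0,0,0,0],[1,0,0,0,0,0,0],[1,0,0,0,0,0,0],[1,0,0,0,0,0,0],[1,0,0,5,0,0,0],[1,0,0,6,0,0,0],[1,0,0,6,0,0,0],[1,0,0,0,0,0,0]],
  ],
)

```text
clock: 24.32
tool_pos: [0.5365, 0.251, 0.2069]
orientation: [-90.5, -0.2, 110.7]
force: [0.0, -0.7, -0.9]
opening: 0.0875
```

>>> step_arm(
  rows=[
    [[1,-0.7,-5.3,0,0,0,9.2],[1,-0.7,-5.3,0,0,0,9.2],[1,-0.7,-5.3,0,0,0,9.2],[1,-0.7,-5.3,0,0,0,9.2],[1,-0.8,-5.4,0,0,0,9.2],[1,-0.8,-5.4,0,0,0,9.2],[1,-0.8,-5.4,0,0,0,9.2],[1,-0.8,-5.4,0,0,0,9.2],[1,-0.8,-5.4,0,0,0,9.2],[1,-0.8,-5.2,0,0,0,9.2],[1,0,0,0,0,0,0],[1,0,0,0,0,0,0]],
  ],
)

```text
clock: 25.82
tool_pos: [0.4576, -0.2847, 0.2003]
orientation: [-90.1, -0.1, -157.4]
force: [0.0, 0.1, 0.4]
opening: 0.0876
```

```bash
python3 - <<'E'
from h import *
T=ctrl.snapshot("top")
o=ctrl.get_obs();print(o["tool_pos"],o["orientation"])
c=cam("wrist");im=ctrl.snapshot("wrist");np.savez("w6.npz",*c)
p=proj(c,(.459,-.2855,.05))[0];print(p)
rect(c,im,(int(p[0])-60,int(p[1])-60,int(p[0])+60,min(280,int(p[1])+60)),.05,"transf",lambda h:(h[...,1]<70)&(h[...,2]<110))
A=np.zeros((480,800,3),np.uint8);A[:,:480]=im[:,80:560];A[:240,480:]=cv2.resize(T[185:305,100:260],(320,240),interpolation=2);A[240:,480:]=cv2.resize(T[200:320,320:480],(320,240),interpolation=2)
cv2.imwrite("pics/w6.png",A);cv2.imwrite("pics/w6r.png",im)
E
```

```text
[ 0.45790733 -0.28421115  0.20055708] [-9.00396301e+01 -3.02846986e-02 -1.57375739e+02]
[318.68108703 216.85424055]
transf ctr [ 459.8 -284.7] sz [47.  42.4] ang 22.6 px [314. 202.]
```

View pics/w6.png

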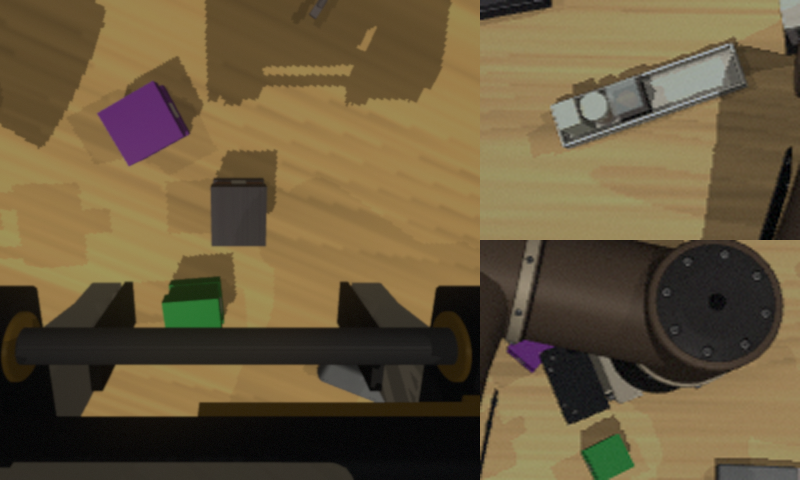

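Transformer is square to the jaws, with the 44 mm side across. Three parts are standing in the tray. Grasping.

>>> step_arm(
  rows=[
    [[1,0.2,0,-5,0,0,0],[1,0,0,-5,0,0,0],[1,0,0,-4,0,0,0],[1,0,0,-3.3,0,0,0],[-1,0,0,0,0,0,0],[-1,0,0,0,0,0,0],[-1,0,0,0,0,0,0],[-1,0,0,0,0,0,0],[-1,0,0,0,0,0,0],[-1,0,0,0,0,0,0],[-1,0,0,0,0,0,0]],
  ],
)

```text
clock: 27.3
tool_pos: [0.4605, -0.2849, 0.0288]
orientation: [-90.0, 0.0, -157.3]
force: [-0.6, 1.4, 6.3]
opening: 0.044
```

>>> step_arm(
  rows=[
    [[-1,0,0,3,0,0,0],[-1,0,0,5,0,0,0],[-1,0,0,5,0,0,0],[-1,0,0,4,0,0,0],[-1,0,0,0,0,0,0],[-1,0,0,0,0,0,0]],
  ],
)

```text
clock: 28.05
tool_pos: [0.4592, -0.2843, 0.1969]
orientation: [-90.1, -0.1, -157.3]
force: [-0.7, -0.5, -3.7]
opening: 0.044
```

>>> step_arm(
  rows=[
    [[-1,0.9,4.9,0,0,0,-9.2],[-1,0.9,4.9,0,0,0,-9.2],[-1,0.9,4.9,0,0,0,-9.2],[-1,0.9,4.9,0,0,0,-9.2],[-1,0.9,4.9,0,0,0,-9.2],[-1,0.9,4.9,0,0,0,-9.2],[-1,0.9,4.9,0,0,0,-9.2],[-1,0.9,4.9,0,0,0,-9.2],[-1,0.9,4.9,0,0,0,-9.2],[-1,1.0,4.8,0,0,0,-9.2],[-1,0,0,0,0,0,0],[-1,0,0,0,0,0,0]],
  ],
)

```text
clock: 29.55
tool_pos: [0.5501, 0.2039, 0.1959]
orientation: [-89.8, 0.1, 110.8]
force: [1.0, -0.3, -3.3]
opening: 0.0438
```

>>> step_arm(
  rows=[
    [[-1,0,0,-4,0,0,0],[-1,0,0,-4,0,0,0],[-1,0,0,0,0,0,0],[-1,0,0,0,0,0,0]],
  ],
)

```text
clock: 30.05
tool_pos: [0.5519, 0.2039, 0.1193]
orientation: [-90.1, 0.0, 110.7]
force: [-0.1, -0.8, -2.4]
opening: 0.0437
```

>>> step_arm(
  rows=[
    [[-1,-0.1,0,-4,0,0,0],[-1,0,0,-2,0,0,0],[-1,0,0,-1.5,0,0,0],[-1,0,0,-0.8,0,0,0],[-1,0,0,-0.2,0,0,0],[-1,0,0,0,0,0,0]],
  ],
)

```text
clock: 30.8
tool_pos: [0.5506, 0.2046, 0.0337]
orientation: [-90.1, -0.0, 110.7]
force: [0.2, -0.7, -3.0]
opening: 0.0441
```

>>> step_arm(
  rows=[
    [[-1,0,0,-0.1,0,0,0],[-1,-0.05,0.15,0,0,0,0],[-1,-0.05,0.15,0,0,0,0],[-1,-0.08,0.2,0,0,0,0],[-1,0,0,0,0,0,0],[1,0,0,0,0,0,0],[1,0,0,0,0,0,0],[1,0,0,0,0,0,0],[1,0,0,5,0,0,0],[1,0,0,6,0,0,0],[1,0,0,0,0,0,0]],
  ],
)

```text
clock: 32.17
tool_pos: [0.551, 0.2112, 0.1474]
orientation: [-90.5, -0.1, 110.7]
force: [0.7, 0.1, 0.2]
opening: 0.0872
```

>>> step_arm(
  rows=[
    [[-1,0.8,-2.5,0,0,0,0],[-1,0.9,-2.6,0,0,0,0],[-1,0,0,0,0,0,0],[-1,0,0,0,0,0,0],[-1,0,0,-3,0,0,0],[-1,0,0,-3,0,0,0],[-1,0,0,-3,0,0,0],[-1,0,0,-3,0,0,0],[-1,0,0,0,0,0,0],[-1,0,0,0,0,0,0],[-1,0,0,0,0,0,0]],
  ],
)

```text
clock: 33.55
tool_pos: [0.5659, 0.1589, 0.0234]
orientation: [-90.1, -0.0, 110.7]
force: [0.0, -0.8, 0.1]
opening: 0.0004
```

>>> step_arm(
  rows=[
    [[-1,0,0,0,0,0,0],[-1,0,0,0,0,0,0]],
  ],
)

```text
clock: 33.8
tool_pos: [0.5655, 0.1584, 0.0227]
orientation: [-90.0, -0.0, 110.7]
force: [0.4, 0.3, 0.8]
opening: -0.0001
```

```bash
python3 - <<'E'
from h import *
T=ctrl.snapshot("top");im=ctrl.snapshot("scene")
o=ctrl.get_obs();P=o["tool_pos"];a=np.radians(110.7);u=np.array([np.cos(a),np.sin(a)]);d=P[:2]-[.5433,.224]
print(P,o["force"],o["opening"],"u",d@u,"v",d@[-u[1],u[0]])
A=np.zeros((520,800,3),np.uint8)
A[:,:400]=cv2.resize(T[175:305,120:220],(400,520),interpolation=2);A[:,400:]=cv2.resize(im[165:295,420:520],(400,520),interpolation=2)
cv2.imwrite("pics/p1.png",A)
E
```

```text
[0.56539122 0.15826464 0.02236689] [ 0.42976846  0.24933779 -0.19790326] 0.0005224686057285805 u -0.06930044407674561 v 0.0025706938885395533
```

View pics/p1.png

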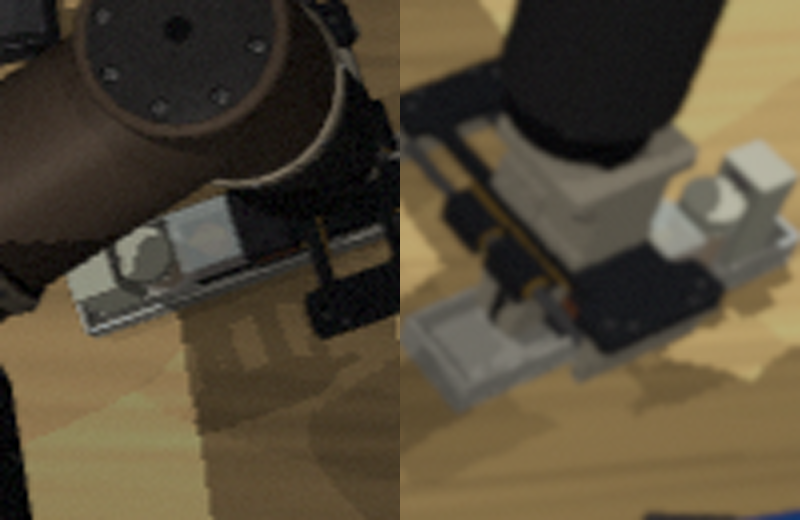

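>>> step_arm(
  rows=[
    [[-1,0.2,0.1,0,0,0,0],[-1,-0.11,0.28,0,0,0,0],[-1,-0.11,0.28,0,0,0,0],[-1,-0.11,0.28,0,0,0,0],[-1,-0.11,0.28,0,0,0,0],[-1,-0.11,0.28,0,0,0,0],[-1,-0.11,0.28,0,0,0,0],[-1,0,0,0,0,0,0]],
  ],
)

```text
clock: 34.9
tool_pos: [0.5607, 0.1763, 0.0221]
orientation: [-90.0, -0.0, 110.7]
force: [0.3, 0.5, 0.5]
opening: 0.0003
```

>>> step_arm(
  rows=[
    [[-1,-0.07,0.19,0,0,0,0],[-1,-0.07,0.19,0,0,0,0],[-1,0,0,0,0,0,0]],
  ],
)

```text
clock: 35.28
tool_pos: [0.5592, 0.1796, 0.022]
orientation: [-90.0, 0.0, 110.7]
force: [0.3, -3.9, 1.1]
opening: 0.0006
```

>>> step_arm(
  rows=[
    [[-1,-0.07,0.19,0,0,0,0],[-1,0,0,0,0,0,0]],
  ],
)

```text
clock: 35.52
tool_pos: [0.5585, 0.1817, 0.022]
orientation: [-90.0, 0.0, 110.7]
force: [1.5, -4.4, 0.7]
opening: 0.0005
```

>>> step_arm(
  rows=[
    [[-1,-0.07,0.19,0,0,0,0],[-1,0,0,0,0,0,0]],
  ],
)

```text
clock: 35.78
tool_pos: [0.5578, 0.1838, 0.0221]
orientation: [-90.0, -0.0, 110.7]
force: [1.1, -2.9, 0.8]
opening: 0.0002
```

>>> step_arm(
  rows=[
    [[-1,-0.07,0.19,0,0,0,0],[-1,0,0,0,0,0,0]],
  ],
)

```text
clock: 36.02
tool_pos: [0.5572, 0.1847, 0.022]
orientation: [-90.0, 0.1, 110.7]
force: [2.9, -8.8, 1.2]
opening: 0.0004
```

>>> step_arm(
  rows=[
    [[-1,-0.07,0.19,0,0,0,0],[-1,0,0,0,0,0,0]],
  ],
)

```text
clock: 36.28
tool_pos: [0.5567, 0.1847, 0.0221]
orientation: [-89.9, 0.2, 110.7]
force: [7.0, -17.7, 1.2]
opening: 0.0003
```

Force rose to about 19 N with no further travel, so the row is tight against the end wall. That matches the predicted transformer centre of −9 mm along the tray. Backing off to check.

>>> step_arm(
  rows=[
    [[-1,0.15,-0.4,0,0,0,0],[-1,0.55,-1.5,0,0,0,0],[-1,0,0,5,0,0,0],[1,0,0,6,0,0,0],[1,0,0,6,0,0,0],[1,0.7,-3,4,0,0,0],[1,1,-4,0,0,0,0],[1,0,0,0,0,0,0],[1,0,0,0,0,0,0]],
  ],
)

```text
clock: 37.4
tool_pos: [0.5805, 0.0983, 0.2319]
orientation: [-90.0, -0.0, 110.7]
force: [-0.0, 0.4, 0.3]
opening: 0.0548
```

```bash
python3 - <<'E'
from h import *
T=ctrl.snapshot("top");im=ctrl.snapshot("scene")
o=ctrl.get_obs();print(o["tool_pos"],o["opening"])
c=cam("wrist");w=ctrl.snapshot("wrist");np.savez("w7.npz",*c);cv2.imwrite("pics/w7.png",w);cv2.imwrite("pics/top7.png",T);cv2.imwrite("pics/s7.png",im)
A=np.zeros((600,800,3),np.uint8)
A[:300,:400]=cv2.resize(T[165:285,120:280],(400,300),interpolation=2);A[300:,:400]=cv2.resize(im[180:285,400:540],(400,300),interpolation=2);A[:300,400:]=cv2.resize(w,(400,300),interpolation=2)
A[300:,400:]=cv2.resize(im[205:310,330:470],(400,300),interpolation=2)
cv2.imwrite("pics/p2.png",A)
E
```

```text
[0.5803723  0.0989242  0.23169951] 0.06263997862416733
```

View pics/p2.png

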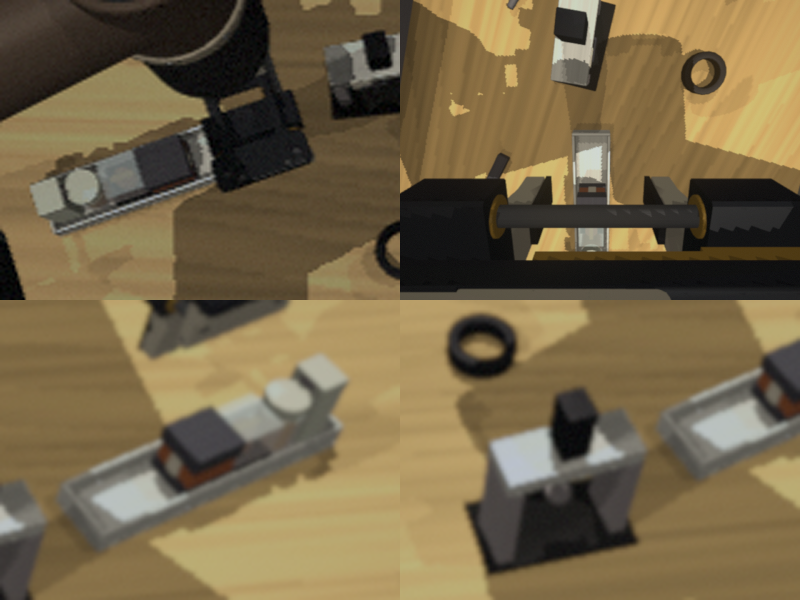

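The row is tight: receptacle, jar, relay and transformer all stand upright, with the transformer nearest the gauge. The gauge is on its pad. Next I'll measure the gauge.

```bash
python3 - <<'E'
from h import *
t=cam("top");im=cv2.imread("pics/top0.png")
def pts(c,im,box,z,f,n,k=3,op=cv2.MORPH_OPEN):
    hsv=cv2.cvtColor(im,cv2.COLOR_BGR2HSV);x0,y0,x1,y1=box
    M=np.zeros(im.shape[:2],np.uint8);M[y0:y1,x0:x1]=(f(hsv)*255).astype(np.uint8)[y0:y1,x0:x1]
    M=cv2.morphologyEx(M,op,np.ones((k,k),np.uint8))
    q=np.argwhere(M>0)[:,::-1];W=ray(c,q,z);r=cv2.minAreaRect((W[:,:2]*1000).astype(np.float32))
    print(n,len(q),"ctr",np.round(r[0],1),"sz",np.round(r[1],1),"ang",round(r[2],1),"px",q.min(0),q.max(0))
b=lambda h:(h[...,1]<60)&(h[...,2]>120)
dk=lambda h:(h[...,2]<40)
pts(t,im,(245,175,303,205),.102,b,"bridge top0",2)
pts(t,im,(262,172,280,192),.15,dk,"grip top0",2)
d=np.load("w7.npz");c=[d[k] for k in d.files];w=cv2.imread("pics/w7.png")
pts(c,w,(225,0,345,135),.102,b,"bridge w7")
pts(c,w,(250,5,318,72),.15,dk,"grip w7")
pts(c,w,(200,0,345,150),.004,dk,"pad w7")
A=np.hstack([cv2.resize(im[165:225,240:310],(400,343),interpolation=2),cv2.resize(w[0:150,220:395],(400,343),interpolation=2)])
cv2.imwrite("pics/g1.png",A)
E
```

```text
bridge top0 470 ctr [643.3  -3.4] sz [ 39.1 102.9] ang 11.4 px [251 178] [293 199]
grip top0 124 ctr [639.1  -6.3] sz [34.9 21.3] ang 12.9 px [266 179] [276 192]
bridge w7 4264 ctr [642.    6.1] sz [42.3 84.4] ang 13.1 px [242   0] [317 129]
grip w7 807 ctr [ 6.424e+02 -6.000e-01] sz [27.2 24. ] ang 11.5 px [250  16] [299  69]
pad w7 1743 ctr [636.3  -1.4] sz [ 57.  117.5] ang 51.0 px [249  16] [329 143]
```

View pics/g1.png

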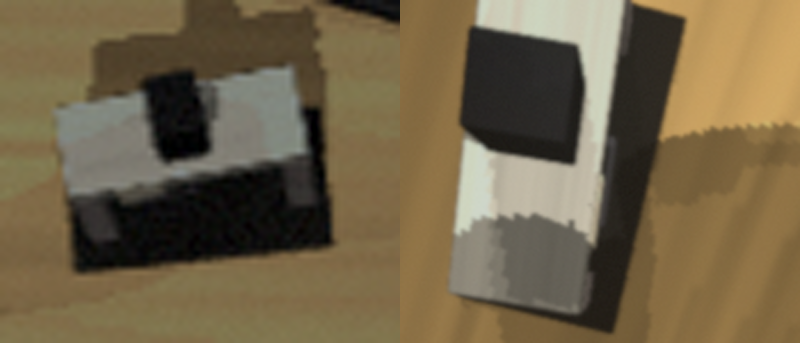

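>>> step_arm(
  rows=[
    [[1,2.1,-3.4,0,0,0,-4.6],[1,2.1,-3.4,0,0,0,-4.6],[1,2.05,-3.25,0,0,0,0],[1,0,0,0,0,0,0],[1,0,0,0,0,0,0],[1,0,0,-4,0,0,0],[1,0,0,-4,0,0,0],[1,0,0,-2.5,0,0,0],[1,0,0,-1.1,0,0,0],[1,0,0,0,0,0,0],[1,0,0,0,0,0,0]],
  ],
)

```text
clock: 38.92
tool_pos: [0.6438, -0.0016, 0.1175]
orientation: [-90.1, 0.0, 101.5]
force: [0.7, 0.2, 0.4]
opening: 0.0874
```

```bash
python3 - <<'E'
from h import *
o=ctrl.get_obs();print(o["tool_pos"],o["orientation"],o["joint_pos"].round(0))
c=cam("wrist");w=ctrl.snapshot("wrist");s=ctrl.snapshot("scene");T=ctrl.snapshot("top")
cv2.imwrite("pics/g2.png",np.hstack([cv2.resize(w[180:420,160:480],(400,300)),cv2.resize(s[195:310,310:463],(400,300),interpolation=2)]))
E
```

```text
[ 0.6437985  -0.00155529  0.11748207] [-9.01190157e+01  5.79187571e-03  1.01535369e+02] [ 17.  22. -12.   0. -56.  -6.]
```

View pics/g2.png

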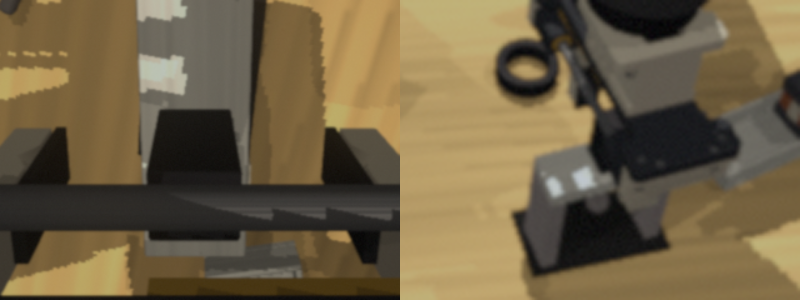

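>>> step_arm(
  rows=[
    [[-1,0,0,0,0,0,0],[-1,0,0,0,0,0,0],[-1,0,0,0,0,0,0],[-1,0,0,0,0,0,0],[-1,0,0,0,0,0,0],[-1,0,0,0,0,0,0],[-1,0,0,0,0,0,0],[-1,0,0,0,0,0,0],[-1,0,0,0,0,0,0]],
  ],
)

```text
clock: 40.2
tool_pos: [0.6431, -0.002, 0.116]
orientation: [-90.0, -0.0, 101.5]
force: [0.3, -0.2, -2.0]
opening: 0.0256
```

>>> step_arm(
  rows=[
    [[-1,0,0,2,0,0,0],[-1,0,0,4,0,0,0],[-1,0,0,4,0,0,0],[-1,0,0,4,0,0,0],[-1,0,0,0,0,0,0],[-1,0,0,0,0,0,0]],
  ],
)

```text
clock: 40.95
tool_pos: [0.642, -0.0019, 0.2547]
orientation: [-89.9, -0.0, 101.5]
force: [-1.1, 0.7, -5.1]
opening: 0.0255
```

>>> step_arm(
  rows=[
    [[-1,-1.2,2.7,0,0,0,-10.1],[-1,-1.2,2.7,0,0,0,-10.1],[-1,-1.2,2.7,0,0,0,-10.1],[-1,-1.2,2.7,0,0,0,-10.1],[-1,-1.2,2.7,0,0,0,-10.1],[-1,-1.2,2.7,0,0,0,-10.1],[-1,-1.2,2.8,0,0,0,-10.1],[-1,-1.2,2.8,0,0,0,-10.1],[-1,0,0,0,0,0,0],[-1,0,0,0,0,0,0],[-1,0,0,-3,0,0,0],[-1,0,0,0,0,0,0]],
  ],
)

```text
clock: 42.45
tool_pos: [0.5456, 0.2142, 0.2233]
orientation: [-90.1, 0.3, 20.7]
force: [0.2, 0.7, -3.1]
opening: 0.026
```

>>> step_arm(
  rows=[
    [[-1,0,0,0,0,0,0],[-1,0,0,0,0,0,0]],
  ],
)

```text
clock: 42.7
tool_pos: [0.5477, 0.216, 0.2272]
orientation: [-90.0, -0.1, 20.7]
force: [0.5, 0.5, -3.8]
opening: 0.0256
```

```bash
python3 - <<'E'
from h import *
o=ctrl.get_obs();P=o["tool_pos"];print(P,o["orientation"],o["joint_pos"].round(0),o["opening"])
a=np.radians(110.7);u=np.array([np.cos(a),np.sin(a)]);d=P[:2]-[.5433,.224];print("u",d@u,"v",d@[-u[1],u[0]])
c=cam("wrist");w=ctrl.snapshot("wrist");s=ctrl.snapshot("scene");np.savez("w8.npz",*c);cv2.imwrite("pics/w8.png",w)
cv2.imwrite("pics/g3.png",np.hstack([cv2.resize(w,(400,300)),cv2.resize(s[145:265,390:550],(400,300),interpolation=2)]))
# transformer top from w7 (tray u of its front-top edge)
d7=np.load("w7.npz");c7=[d7[k] for k in d7.files];im=cv2.imread("pics/w7.png")
h=cv2.cvtColor(im,cv2.COLOR_BGR2HSV)
for r in range(270,330,4): print(r,h[r,312],(ray(c7,[312,r],.054)[0,:2]-[.5433,.224])@u)
E
```

```text
[0.54766613 0.21596303 0.22716119] [-8.99883599e+01 -8.84569989e-02  2.06976622e+01] [  41.   12.  -11.    0.  -67. -110.] 0.025565632260290065
u -0.00906145181728847 v -0.0012434070893630675
270 [ 45  14 214] -0.07521889118993186
274 [ 26  33 209] -0.07138067376791496
278 [ 25  32 209] -0.06751911570324128
282 [ 24  33 209] -0.06363400344087602
286 [ 23  35 151] -0.05972512081258745
290 [ 21  40 120] -0.05579224899685377
294 [21 35 51] -0.05183516647802874
298 [19 49 73] -0.04785364900475117
302 [ 18  61 109] -0.04384746954758169
306 [ 20  61 100] -0.03981639825584985
310 [19 47 43] -0.035760202413693994
314 [12 28 46] -0.03167864639527694
318 [10 20 75] -0.027571491619159137
322 [12 17 76] -0.02343849650180999
326 [12 18 70] -0.01927941641023971
```

View pics/g3.png

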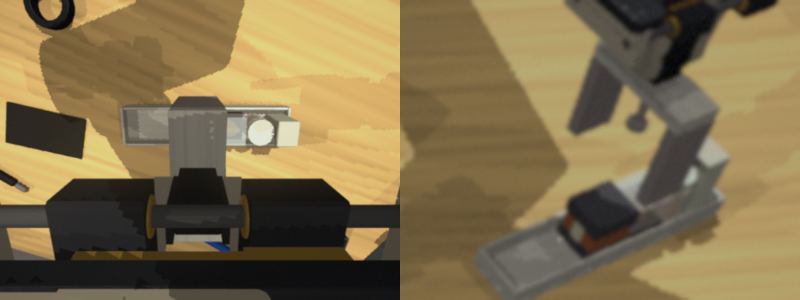

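The gauge is held astride, foot above the transformer. Lowering it.

>>> step_arm(
  rows=[
    [[-1,-0.2,0.15,0,0,0,0],[-1,0,0,-3,0,0,0],[-1,0,0,-3,0,0,0],[-1,0,0,-2.5,0,0,0],[-1,0,0,-1.5,0,0,0],[-1,0,0,-0.8,0,0,0],[-1,0,0,0,0,0,0],[-1,0,0,0,0,0,0],[-1,0,0,0,0,0,0]],
  ],
)

```text
clock: 43.92
tool_pos: [0.5454, 0.2177, 0.1189]
orientation: [-90.0, -0.1, 20.7]
force: [0.3, 0.0, -3.3]
opening: 0.026
```

```bash
python3 - <<'E'
from h import *
o=ctrl.get_obs();print(o["tool_pos"],o["orientation"],o["force"],o["moment"],o["opening"])
d=np.load("w8.npz");c=[d[k] for k in d.files];w=cv2.imread("pics/w8.png")
rect(c,w,(5,150,142,262),.004,"pad",lambda h:h[...,2]<45)
d=np.load("w1.npz");
E
```

```text
[0.54542425 0.21771076 0.11892541] [-8.99806700e+01 -7.99087051e-02  2.07041004e+01] [ 0.29339727  0.04343    -3.31631781] [-0.03380407 -0.08176751  0.00162782] 0.02600746211496411
pad ctr [625.8 -55.2] sz [20.9 13. ] ang 8.5 px [ 21. 174.]
```

>>> step_arm(
  rows=[
    [[-1,0,0,-0.4,0,0,0],[-1,0,0,-0.2,0,0,0],[-1,0,0,-0.1,0,0,0],[-1,0,0,0,0,0,0],[-1,0,0,0,0,0,0]],
  ],
)

```text
clock: 44.55
tool_pos: [0.5455, 0.2177, 0.1121]
orientation: [-90.0, -0.1, 20.7]
force: [-2.5, -0.5, 5.8]
opening: 0.0259
```

Feet are on the bench. Releasing and waiting.

>>> step_arm(
  rows=[
    [[1,0,0,0,0,0,0],[1,0,0,0,0,0,0],[1,0,0,0,0,0,0],[1,0,0,0,0,0,0],[1,0,0,3,0,0,0],[1,0,0,5,0,0,0],[1,0,0,4,0,0,0],[1,0,0,0,0,0,0],[1,0,0,0,0,0,0],[1,0,0,0,0,0,0],[1,0,0,0,0,0,0],[1,0,0,0,0,0,0]],
  ],
)

```text
clock: 46.05
tool_pos: [0.5449, 0.2174, 0.2305]
orientation: [-90.0, 0.1, 20.7]
force: [0.2, 0.1, 0.4]
opening: 0.0877
```

>>> step_arm(
  rows=[
    [[1,0,0,0,0,0,0],[1,0,0,0,0,0,0],[1,0,0,0,0,0,0],[1,0,0,0,0,0,0],[1,0,0,0,0,0,0],[1,0,0,0,0,0,0],[1,0,0,0,0,0,0]],
  ],
)

```text
clock: 46.92
tool_pos: [0.545, 0.2175, 0.2311]
orientation: [-90.0, -0.0, 20.7]
force: [0.3, 0.1, 0.4]
opening: 0.0879
```

```bash
python3 - <<'E'
from h import *
o=ctrl.get_obs();print(o["tool_pos"],o["opening"])
c=cam("wrist");w=ctrl.snapshot("wrist");s=ctrl.snapshot("scene");T=ctrl.snapshot("top");np.savez("w9.npz",*c);cv2.imwrite("pics/w9.png",w);cv2.imwrite("pics/top9.png",T)
A=np.zeros((600,800,3),np.uint8);A[:300,:400]=cv2.resize(w,(400,300));A[:300,400:]=cv2.resize(s[155:275,390:550],(400,300),interpolation=2)
A[300:,:]=cv2.resize(T[150:270,110:430],(800,300),interpolation=2)
cv2.imwrite("pics/g4.png",A)
h=cv2.cvtColor(w,cv2.COLOR_BGR2HSV);M=((h[...,2]<45)*255).astype(np.uint8);M[285:]=0
for k in cv2.findContours(cv2.morphologyEx(M,cv2.MORPH_OPEN,np.ones((5,5),np.uint8)),0,2)[0]:
    if cv2.contourArea(k)>600:
        W=ray(c,k.reshape(-1,2),.004);r=cv2.minAreaRect((W[:,:2]*1000).astype(np.float32));print(cv2.boundingRect(k),r)
h=cv2.cvtColor(T,cv2.COLOR_BGR2HSV);M=((h[...,2]<45)*255).astype(np.uint8);t=cam("top")
N=np.zeros_like(M);N[165:225,235:312]=M[165:225,235:312]
for k in cv2.findContours(N,0,2)[0]:
    if cv2.contourArea(k)>200:
        W=ray(t,k.reshape(-1,2),.004);r=cv2.minAreaRect((W[:,:2]*1000).astype(np.float32));print("top",cv2.boundingRect(k),r)
E
```

```text
[0.54501783 0.21745566 0.23106631] 0.087909761667143
(297, 211, 39, 48) ((578.5342407226562, 230.31239318847656), (48.91046142578125, 38.60189437866211), 20.636280059814453)
(11, 166, 125, 87) ((639.365234375, -1.6626663208007812), (64.01998901367188, 117.8114013671875), 7.382877349853516)
(40, 0, 79, 52) ((473.7261047363281, -26.45745849609375), (39.890525817871094, 66.53499603271484), 20.64967155456543)
top (252, 184, 46, 29) ((641.5932006835938, -2.5588607788085938), (66.2440414428711, 117.8425521850586), 7.271666049957275)
```

View pics/g4.png

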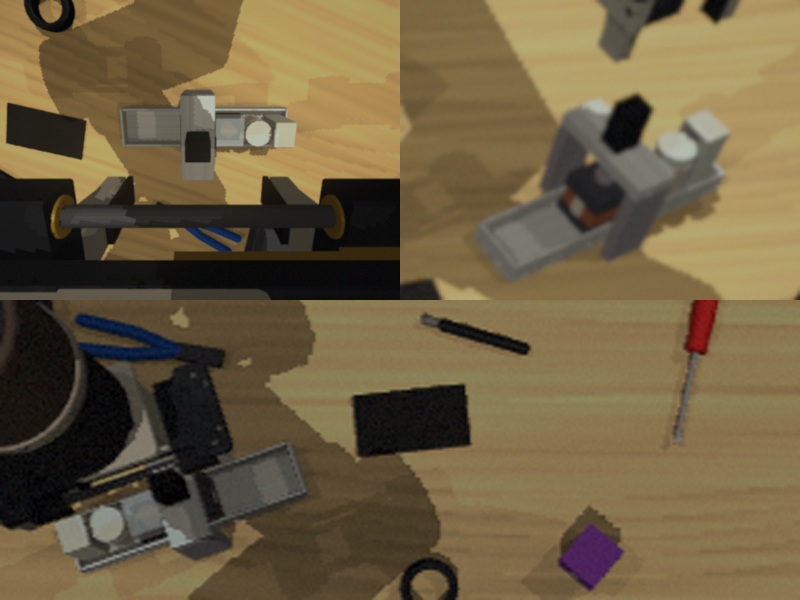

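The gauge stands astride the tray with its foot on the transformer, and the row is unchanged. The pad is at (0.6405, −0.002), turned 7.3° (two views agree). I'll work out where the gauge sits relative to the TCP for the return.

```bash
python3 - <<'E'
from h import *
d=np.load("w9.npz");c=[d[k] for k in d.files];w=cv2.imread("pics/w9.png")
g=cv2.cvtColor(w,cv2.COLOR_BGR2GRAY)
ex=np.array([np.cos(np.radians(20.7)),np.sin(np.radians(20.7))]);P0=np.array([.545,.2175])
ey=np.array([-ex[1],ex[0]])
for r in range(138,296,3):
    W=(ray(c,[296+22,r],.102)[0,:2]-P0)*1000; V=(ray(c,[318,r],.15)[0,:2]-P0)*1000
    print(r,g[r,294],g[r,318],g[r,342],"tx@.102 %.0f @.15 %.0f"%(W@ex,V@ex))
for r in (165,190,270):
    W=(ray(c,[[k,r] for k in range(280,356,3)],.102)[:,:2]-P0)*1000
    print(r,[(int(g[r,k]),int(round(q))) for k,q in zip(range(280,356,3),W@ey)])
E
```

```text
138 142 136 152 tx@.102 -63 @.15 -65
141 136 125 138 tx@.102 -61 @.15 -64
144 115 86 137 tx@.102 -59 @.15 -62
147 76 75 132 tx@.102 -57 @.15 -60
150 58 81 105 tx@.102 -55 @.15 -58
153 90 159 159 tx@.102 -53 @.15 -57
156 102 184 183 tx@.102 -51 @.15 -55
159 101 133 182 tx@.102 -49 @.15 -53
162 102 122 183 tx@.102 -46 @.15 -52
165 102 120 182 tx@.102 -44 @.15 -50
168 101 120 182 tx@.102 -42 @.15 -48
171 100 119 182 tx@.102 -40 @.15 -46
174 101 119 182 tx@.102 -38 @.15 -45
177 100 120 181 tx@.102 -36 @.15 -43
180 101 120 179 tx@.102 -34 @.15 -41
183 101 120 178 tx@.102 -32 @.15 -39
186 100 119 178 tx@.102 -29 @.15 -37
189 99 119 178 tx@.102 -27 @.15 -36
192 100 118 172 tx@.102 -25 @.15 -34
195 99 118 115 tx@.102 -23 @.15 -32
198 99 120 114 tx@.102 -21 @.15 -30
201 98 115 113 tx@.102 -18 @.15 -28
204 99 103 106 tx@.102 -16 @.15 -26
207 98 94 95 tx@.102 -14 @.15 -25
210 99 51 95 tx@.102 -12 @.15 -23
213 99 24 97 tx@.102 -10 @.15 -21
216 98 25 96 tx@.102 -7 @.15 -19
219 97 23 94 tx@.102 -5 @.15 -17
222 97 25 94 tx@.102 -3 @.15 -15
225 94 25 94 tx@.102 -0 @.15 -13
228 92 26 94 tx@.102 2 @.1
[... 929 characters left out ...]
84, 7), (184, 9), (185, 11), (184, 13), (184, 15), (184, 17), (174, 19), (135, 21), (137, 24), (137, 26), (137, 28)]
190 [(101, -26), (101, -24), (98, -21), (86, -19), (98, -17), (101, -15), (103, -13), (103, -11), (98, -8), (104, -6), (110, -4), (121, -2), (119, 0), (120, 2), (118, 4), (116, 7), (116, 9), (119, 11), (118, 13), (119, 15), (156, 17), (149, 20), (117, 22), (122, 24), (121, 26), (122, 28)]
270 [(103, -27), (103, -25), (102, -23), (103, -21), (110, -18), (111, -16), (114, -14), (115, -11), (111, -9), (114, -7), (116, -4), (117, -2), (119, 0), (117, 2), (117, 5), (116, 7), (112, 9), (116, 12), (117, 14), (118, 16), (119, 18), (150, 21), (160, 23), (161, 25), (163, 28), (162, 30)]
```

>>> step_arm(
  rows=[
    [[1,0,0,-4,0,0,0],[1,0,0,-4,0,0,0],[1,0,0,-3,0,0,0],[1,0,0,-0.8,0,0,0],[-1,0,0,0,0,0,0],[-1,0,0,0,0,0,0],[-1,0,0,0,0,0,0],[-1,0,0,0,0,0,0],[-1,0,0,0,0,0,0],[-1,0,0,0,0,0,0],[-1,0,0,0,0,0,0],[-1,0,0,0,0,0,0]],
  ],
)

```text
clock: 48.58
tool_pos: [0.545, 0.2175, 0.1131]
orientation: [-90.0, 0.0, 20.7]
force: [-0.1, -0.4, 0.6]
opening: 0.0265
```

>>> step_arm(
  rows=[
    [[-1,0,0,0,0,0,0],[-1,0,0,0,0,0,0]],
  ],
)

```text
clock: 48.82
tool_pos: [0.545, 0.2175, 0.113]
orientation: [-90.0, 0.0, 20.7]
force: [0.0, 1.0, 0.9]
opening: 0.0259
```

>>> step_arm(
  rows=[
    [[-1,0,0,2,0,0,0],[-1,0,0,4,0,0,0],[-1,0,0,4,0,0,0],[-1,0,0,4,0,0,0],[-1,0,0,0,0,0,0],[-1,0,0,0,0,0,0]],
  ],
)

```text
clock: 49.58
tool_pos: [0.5441, 0.2172, 0.2517]
orientation: [-90.0, 0.1, 20.7]
force: [-0.6, -0.2, -4.3]
opening: 0.0257
```

>>> step_arm(
  rows=[
    [[-1,1.2,-2.7,0,0,0,9.6],[-1,1.2,-2.7,0,0,0,9.6],[-1,1.2,-2.7,0,0,0,9.6],[-1,1.2,-2.7,0,0,0,9.6],[-1,1.2,-2.7,0,0,0,9.6],[-1,1.2,-2.7,0,0,0,9.6],[-1,1.2,-2.8,0,0,0,9.6],[-1,1.2,-2.8,0,0,0,9.4],[-1,0,0,0,0,0,0],[-1,0,0,0,0,0,0],[-1,0,0,-5,0,0,0],[-1,0,0,-5,0,0,0]],
  ],
)

```text
clock: 51.08
tool_pos: [0.6407, 0.0006, 0.152]
orientation: [-90.1, -0.0, 97.3]
force: [0.7, 0.9, -4.6]
opening: 0.0258
```

>>> step_arm(
  rows=[
    [[-1,0,0,0,0,0,0],[-1,0,0,0,0,0,0],[-1,0,0,0,0,0,0]],
  ],
)

```text
clock: 51.45
tool_pos: [0.6426, -0.0, 0.1558]
orientation: [-90.2, -0.0, 97.3]
force: [0.3, -1.2, -3.7]
opening: 0.0259
```

Position is good. Lowering to about 0.117.

>>> step_arm(
  rows=[
    [[-1,-0.1,-0.1,-2,0,0,0],[-1,0,0,-1.2,0,0,0],[-1,0,0,-0.5,0,0,0],[-1,0,0,-0.2,0,0,0],[-1,0,0,0,0,0,0],[-1,0,0,0,0,0,0]],
  ],
)

```text
clock: 52.2
tool_pos: [0.6402, -0.0017, 0.1171]
orientation: [-90.1, 0.0, 97.3]
force: [-7.6, 0.1, 11.4]
opening: 0.0255
```

>>> step_arm(
  rows=[
    [[-1,0,0,0.1,0,0,0],[-1,0,0,0,0,0,0],[1,0,0,0,0,0,0],[1,0,0,0,0,0,0],[1,0,0,0,0,0,0],[1,0,0,0,0,0,0],[1,0,0,3,0,0,0],[1,0,0,5,0,0,0],[1,0,0,5,0,0,0],[1,-5,2,4,0,0,0],[1,-5,2,3,0,0,0],[1,-5,2,0,0,0,0]],
  ],
)

```text
clock: 53.7
tool_pos: [0.4933, 0.0577, 0.3148]
orientation: [-90.3, -0.1, 97.3]
force: [0.6, 1.2, -0.4]
opening: 0.0876
```

>>> step_arm(
  rows=[
    [[1,-1,5.5,0,0,0,0],[1,0,5.5,0,0,0,0],[1,0,6,0,0,0,0],[1,0,6,0,0,0,0],[1,0,6,0,0,0,0],[1,0,6,0,0,0,0],[1,0,6,0,0,0,0],[1,0,0,0,0,0,0],[1,0,0,0,0,0,0]],
  ],
)

```text
clock: 54.82
tool_pos: [0.4833, 0.4672, 0.3116]
orientation: [-90.0, 0.1, 97.3]
force: [-0.8, -0.2, 0.4]
opening: 0.0875
```

```bash
python3 - <<'E'
from h import *
o=ctrl.get_obs();print(o["clock"],o["tool_pos"])
s=ctrl.snapshot("scene");T=ctrl.snapshot("top");cv2.imwrite("pics/topE.png",T)
A=np.zeros((600,800,3),np.uint8);A[:300,:400]=cv2.resize(T[150:270,120:280],(400,300),interpolation=2);A[:300,400:]=cv2.resize(T[165:225,235:315],(400,300),interpolation=2)
A[300:,:400]=cv2.resize(s[180:285,400:540],(400,300),interpolation=2);A[300:,400:]=cv2.resize(s[205:310,330:470],(400,300),interpolation=2)
cv2.imwrite("pics/end.png",A)
t=cam("top");im0=cv2.imread("pics/top0.png")
for n,im in(("start",im0),("end",T)):
    h=cv2.cvtColor(im,cv2.COLOR_BGR2HSV)
    N=np.zeros(h.shape[:2],np.uint8);N[165:225,235:312]=((h[...,1]<60)&(h[...,2]>120))[165:225,235:312]
    q=np.argwhere(N)[:,::-1];W=ray(t,q,.102);print(n,len(q),cv2.minAreaRect((W[:,:2]*1000).astype(np.float32)))
p=proj(t,(.6405,-.002,.004))[0];print("pad px",p)
E
```

```text
54.825 [0.48326536 0.46717453 0.31164407]
start 472 ((645.7613525390625, -0.8644065856933594), (39.13680648803711, 102.91632843017578), 11.398393630981445)
end 484 ((641.5072021484375, -0.5771102905273438), (39.381500244140625, 103.17826843261719), 7.170506954193115)
pad px [274.07638486 198.21709817]
```

The picture limit is reached, so the last checks are numerical. The gauge bridge is at (641.5, −0.6) mm at 7.2°, against the pad at (641.6, −2.6) at 7.3°. Next I'll check the parts in the tray.

```bash
python3 - <<'E'
from h import *
t=cam("top");T=cv2.imread("pics/topE.png");T0=cv2.imread("pics/top0.png")
a=np.radians(110.7);u=np.array([np.cos(a),np.sin(a)])
h=cv2.cvtColor(T,cv2.COLOR_BGR2HSV)
for n,uu,z in [("transf",-.0075,.054),("relay",.037,.052),("jar",.075,.060),("recept",.107,.072)]:
    P=np.r_[np.array([.5433,.224])+uu*u,z];p=proj(t,P)[0];print(n,p.round(0),h[int(p[1]),int(p[0])])
for uu in np.arange(-.115,.13,.006):
    p=proj(t,np.r_[np.array([.5433,.224])+uu*u,.054])[0];print("%.0f:%d"%(uu*1000,h[int(round(p[1])),int(round(p[0])),2]),end=" ")
print()
p=proj(t,np.r_[np.array([.5433,.224])-.0075*u,.054])[0].astype(int)
rect(t,T,(p[0]-16,p[1]-16,p[0]+16,p[1]+16),.054,"transf",lambda h:(h[...,2]<70)&(h[...,1]<90))
# bystanders: change between start and end
d=cv2.absdiff(T,T0).max(2)
for n,b in [("pliers",(138,150,202,182)),("pen",(277,150,325,175)),("screwdriver",(378,130,402,205)),("tape",(268,250,296,280)),("knife",(436,305,495,328)),("purple",(332,238,360,268)),("green",(370,295,398,323))]:
    x0,y0,x1,y1=b;print(n,(d[y0:y1,x0:x1]>45).mean().round(3))
E
```

```text
transf [185. 229.] [110  27  28]
relay [168. 235.] [ 28  28 109]
jar [153. 240.] [30 33 77]
recept [139. 243.] [24 33 78]
-115:75 -109:75 -103:92 -97:88 -91:90 -85:91 -79:91 -73:89 -67:87 -61:87 -55:75 -49:74 -43:73 -37:61 -31:24 -25:26 -19:26 -13:26 -7:28 -1:22 5:28 11:26 17:57 23:100 29:107 35:109 41:107 47:106 53:97 59:68 65:76 71:76 77:75 83:74 89:75 95:48 101:78 107:77 113:88 119:84 125:99 
transf ctr [546.5 213.6] sz [46.4 57.2] ang 19.9 px [185. 229.]
pliers 0.0
pen 0.026
screwdriver 0.0
tape 0.0
knife 0.0
purple 0.0
green 0.0
```

```bash
python3 -c "
from plant import ctrl
print(ctrl.close_job())"
```

```text
the job is handed in; nothing more can be done
None
```

The job is done and handed in at about 55 s of the 210 s allowed. The capacitor and contactor were not on the bench.

- **Row:** The receptacle, jar, relay and transformer stand in one row in the tray. I pushed them against its far end wall until the force reached 19 N and they stopped moving. After the gauge was lifted off, a brightness profile along the tray still showed them next to each other.
- **Gauge check:** The gauge stood on the bench astride the tray with its foot on the transformer. It was released and clear of the gripper for well over a second. I could not read the foot joint directly, so its value is not confirmed.
- **Gauge return:** It is back on its pad. In the top view, bridge and pad centres agree to about 2 mm and their angles to 0.1° (7.2° against 7.3°). An earlier wrist view put the pad's centre 2 mm further off in x. Before I touched it, the gauge measured about 4° off the pad's direction.
- **Bystanders:** Comparing start and end pictures showed no change at the tools, the tape or either look-alike. About 2.6% of the pixels round the pen changed. I think that is a shadow, but I could not look because I had reached the picture limit.

The checks after the gauge's return are all numerical, since the final picture could not be viewed. I saw no sign of a part being knocked aside.

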